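# Show a pendulum to the inspection camera

## Robot

A 6-joint arm with a two-finger parallel gripper is mounted at the origin on the work surface. World frame = base frame: x ahead of the robot, y to its left, z up, the work surface at z = 0. Lengths are in m, angles in rad, forces in N, time in s.
With the tool pointing down it reaches from about 0.25 to 0.85 m from the base axis. Payload 12.5 kg.
Tool frame: the origin (TCP) lies at the very end of the fingers, on their centre line; the grasp point (between the pads) lies 19 mm behind it (arm.tcp_to_grasp is the distance from the TCP to the grasp point, in m); z points along the fingers, y is the direction in which the jaws open and shut (so a half turn about z gives the same grasp; the last joint's range is limited). The gripper opens to 93 mm and grips with 3 to 60 N. Pads are 15 mm wide; open, the fingers measure 128 mm over their backs; the gripper's body (75 mm by 188 mm) begins 65 mm behind the grasp point.
Start: joints at [-1.341, 0.351, 1.652, -0, 1.139, -0.085], TCP at [0.17, -0.523, 0.219] pointing down, gripper open.
Joint ranges: [-2.75, 2.75], [-0.79, 2.1], [0.01, 2.65], [-1.57, 4.71], [0.07, 3.14], [-2.87, 2.87]. Speed limits (rad/s): [2.22, 2.22, 2.79, 3.14, 3.14, 3.14].

## Interface

Orientations are given as [roll, pitch, yaw] about the fixed x, y, z axes, in that order (R = Rz(yaw) Ry(pitch) Rx(roll)).
In Python, from cell import arm gives the robot as it stands.
- The arm moves only by the shell command python3 -m crank 'ROWS' [FORCE]. ROWS is JSON, one flat list of numbers, 7 for each row, row after row: the opening in per cent of the stroke, from 0 (shut) to 100 (fully open), then the shift along the tool's x, y, z in cm, then the turn, a rotation vector about the tool's x, y, z in degrees. A call has 1 to 20 rows; each row shifts and turns the commanded pose from where the row before left it, along the tool's axes as they then stand; what a row does not reach is not made up. A row lasts 1/8 s, in which the tool goes at most 62.5 mm and 10.7 degrees, less where a joint would pass 70% of its speed; a pose out of reach is approached as far as the arm can. A call with a gripper value outside its range is refused whole. The fingers move at their own pace and stop on an object; FORCE is the grip in N (left out, the last holds). Time passes only in rows, so rows that do not move let the fingers close. It gives the time, the measured TCP pose, the force and the opening at its end, in the units of the state.
- arm.get_state(): the state, without advancing time (a new reading comes with each control period).
- arm.get_image(name): name is "scene" or "top" or "wrist"; returns the picture (384x512x3 uint8, red, green, blue); there is no depth.
- arm.calibration(name): a dict with "camera_matrix" (3x3 intrinsics, pixels), "cam_to_world" (4x4, takes a point from camera to world coordinates); the wrist camera has in their place "tool_from_camera" (4x4, takes a point from camera to tool coordinates, whose origin is the TCP and whose axes are the flange's). Camera axes: x right, y down, z forward; pixel columns grow to the right and rows downward; lengths in m; the calibration is good to about 2 mm. The wrist camera is an equidistant fisheye: a pixel r from the principal point sees the ray r / f radians off the axis. A picture is of the moment at which its call begins: read the wrist's pose just before it. calibration takes no time and is no camera call.
- arm.hand_in(): hands the job in, once; it reports no verdict.
The state is a dict: "clock": time; "joints": joint angles; "joint_velocities": joint speeds; "joint_efforts": joint torques, N m; "eef_pos": TCP position; "eef_rot": TCP orientation; "wrist_force": force on the tool from outside, world axes, zero at the start; "torque": the same for the moment, N m; "opening": opening from 0.0 (shut) to 1.0 (fully open).
Only numpy, scipy, OpenCV 4.12 (cv2) and the standard library are available. Lean on these libraries where they do the work, as an engineer would, in place of code of your own. Each camera call takes 0.05 s, during which the arm holds its last target.

## Task

Switch on the bench lamp at its black toggle switch, then take the pendulum with the larger bob out of the wooden block by its rod and hold it up in front of the inspection camera: bob centred on the lens axis at the focus point 12 cm in front of the lens, rod upright, and one flat face of the bob turned squarely to the lens. Finish while still holding it there, quite still, and do not knock the camera or disturb the other things on the bench.

Things in the scene. Friction and masses are not known exactly. Their poses are not given: they have to be found in the camera images.
- big_centre (a point): pendulum to show, walnut, 0.14 kg. Point: centre of its disc, 60 mm across, 18 thick, both faces alike. x = normal of the faces, y = across the disc, z = up the rod. Flat rod, 8 mm thick (x), 12 wide (y), from 30 to 94 mm above the point; wire hook 15 mm higher. Brass nut under the disc, 16 mm across, 8 high: its foot, 38 mm below the point. Starts upright in a pocket of the block
- small_centre (a point): the other pendulum, to be left in its pocket: the same build, but its disc is only 44 mm in diameter (18 mm thick); the point is the disc's centre, foot 30 mm below, same axes
- block: fixed wooden storage block, 150 (x) x 92 (y) x 40 mm high, origin at the centre of its underside. Two open pockets centred at x = -40 and +40 mm, each 21 mm (x) x 62 mm (y), 30 mm deep, floor 10 mm above the bench; a pendulum stands in each, its disc in the pocket's y-z plane. Which pocket holds which varies
- lens (a point): centre of the front glass of the fixed inspection camera's lens, 170 mm above the bench; it looks level along this frame's -x, z is up. Lens barrel 40 mm in diameter, grey body 44 mm square behind it, on a 240 mm high post 120 mm behind the lens front; base plate 130 x 120 x 14 mm, from 20 mm behind the lens front backwards
- focus (a point): the camera's focus point: on the lens axis, 120 mm in front of the lens front and 170 mm above the bench, in free air (nothing visible marks it); same axes as lens, so x is the lens axis. The bob's centre belongs here
- camera: the same inspection camera with its post and stand: origin under it at bench height, 60 mm behind the lens front; same axes
- switch_base: fixed round black switch housing, 68 mm in diameter and 30 mm high, origin at the centre of its underside. Its lever is pivoted 36 mm above the origin about the y axis
- switch_tip (a point): top end of the black bat lever, 38 mm from the pivot, 13 mm thick at the top. Off, it leans 0.42 rad from upright to the housing's -x side (tip about 71 mm above the bench)
- switch (a joint): toggle lever, rad: 0 = off (leaning to the housing's -x), 0.84 = on (leaning as far to +x, end stop). It turns against a light friction (about 1 N at the tip) and stays where it is left
- crutch: bystander: blued steel clock crutch, 130 mm long with a fork, lying flat, about 12 mm high
- wheel: bystander: brass ratchet wheel, 48 mm across, 10 mm high, lying flat
- tin: bystander: red open tin of cannon pinions, 72 mm in diameter, 40 mm high
- bowl: bystander: pewter bowl of brass ratchet wheels, 128 mm across, 40 mm high. Above it hangs the green shade of the fixed brass lamp, 150 mm across, its rim about 250 mm above the bench, 345 mm to the top of the lamp
- driver: bystander: screwdriver with a walnut handle, 150 mm long, lying flat
- oil: bystander: small amber oil bottle, 32 mm in diameter, 60 mm high
- tin_lid: bystander: the tin's red lid, 76 mm in diameter, 10 mm high, lying flat

How it is judged:
On the way, in this order (a step that is already met when the one before it is completed fails the run):
1. the lamp is switched on while the pendulum is still in its pocket (value of joint switch above 0.65 rad and height (world z) of big_centre below 0.06 m), for 0.2 s.
2. the pendulum with the larger bob is lifted clear of the block (height (world z) of big_centre above 0.1 m), for 0.2 s.
At the end, for the whole second after the job is handed in: Lamp switch on; larger pendulum held still in free air by its rod (35 mm or more above the bob's centre); bob's centre within 15 mm of the focus point along the lens axis, 12 mm sideways and in height; face within 0.17 rad of square to the lens, rod within 0.14 rad of upright (value of joint switch above 0.65 rad and x of big_centre in the frame of focus between -0.015 and 0.015 m and y of big_centre in the frame of focus between -0.012 and 0.012 m and z of big_centre in the frame of focus between -0.012 and 0.012 m and angle between the x axis of big_centre and the x axis of focus, either way round below 0.17 rad and angle between big_centre's own z axis and vertical below 0.14 rad and linear speed of big below 0.02 m/s and angular speed of big below 0.2 rad/s and contact force between the fingers and big above 1 N and z of the grasp point in the frame of big_centre above 0.035 m and contact force between big and camera below 0.1 N and contact force between big and block below 0.1 N); the arm keeps its last pose, push and grip.
It fails at once if the inspection camera is knocked (contact force between any of the arm, the fingers, big and camera above 2 N).
It fails at once if the other pendulum is lifted or pulled about (distance of small_centre from where it was at the start of the episode above 0.015 m).
It fails at once if something else on the bench is disturbed (distance of any of crutch, wheel, tin, bowl, driver, oil, tin_lid from where it was at the start of the episode above 0.02 m).
It also fails if it takes over 54 s, if anything falls off the work surface, if the arm or the gripper's body presses on something with over 40 N, if the wrist force passes 120 N, or if a joint passes its speed limit or range.

## Working session

There is one attempt and no reset: what is moved stays moved. The work goes in short steps, Python scripts to look and compute and a shell command to move; the robot and the scene stay as the last step left them, time stands still between calls to the robot, and variables do not carry over. Pictures are saved under pics/ and viewed, and the job is handed in when it is done.

```bash
ls; mkdir -p pics
python3 - <<'E'
from cell import arm
import cv2,numpy as np
s=arm.get_state();print({k:np.round(v,3).tolist() for k,v in s.items()}, arm.tcp_to_grasp)
for n in ["scene","top","wrist"]:
    cv2.imwrite(f"pics/{n}0.png",arm.get_image(n)[:,:,::-1]);print(n,{k:np.round(v,4).tolist() for k,v in arm.calibration(n).items()})
E
```

```text
pics
{'clock': 0.0, 'joints': [-1.341, 0.351, 1.652, -0.0, 1.139, -0.085], 'joint_velocities': [-0.002, 0.0, -0.002, -0.0, -0.0, 0.001], 'joint_efforts': [-0.001, -49.732, -28.526, 0.07, 0.026, -0.0], 'eef_pos': [0.17, -0.523, 0.218], 'eef_rot': [-3.14, -0.0, 0.315], 'wrist_force': [-0.165, -0.171, -0.641], 'torque': [-0.022, -0.009, 0.042], 'opening': 0.999} 0.0188
scene {'camera_matrix': [[362.4741, 0.0, 258.6527], [0.0, 362.4741, 193.47], [0.0, 0.0, 1.0]], 'cam_to_world': [[-0.0945, 0.7036, -0.7043, 1.2039], [0.9954, 0.057, -0.0765, 0.1761], [-0.0137, -0.7083, -0.7058, 0.7916], [0.0, 0.0, 0.0, 1.0]]}
top {'camera_matrix': [[444.9111, 0.0, 258.884], [0.0, 444.9111, 206.2364], [0.0, 0.0, 1.0]], 'cam_to_world': [[-0.0014, -0.9965, 0.0834, 0.4363], [-1.0, 0.0022, 0.0091, 0.0986], [-0.0093, -0.0834, -0.9965, 1.5761], [0.0, 0.0, 0.0, 1.0]]}
wrist {'camera_matrix': [[297.3186, 0.0, 259.7377], [0.0, 297.3186, 193.8621], [0.0, 0.0, 1.0]], 'tool_from_camera': [[0.0001, -0.9699, -0.2435, 0.0669], [1.0, 0.0001, 0.0, 0.0003], [-0.0, -0.2435, 0.9699, -0.1668], [0.0, 0.0, 0.0, 1.0]]}
```

View pics/scene0.png

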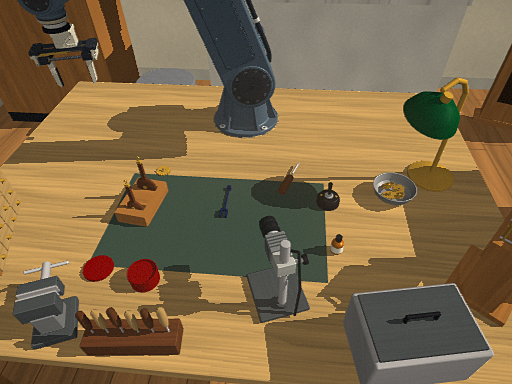

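View pics/top0.png

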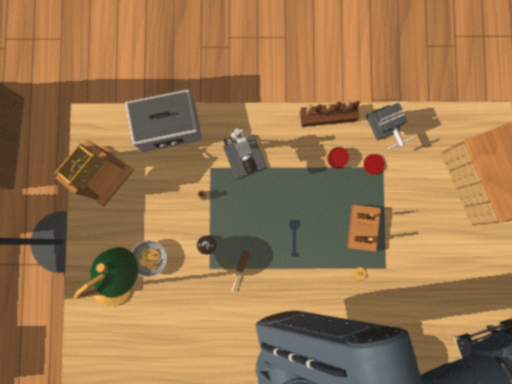

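View pics/wrist0.png

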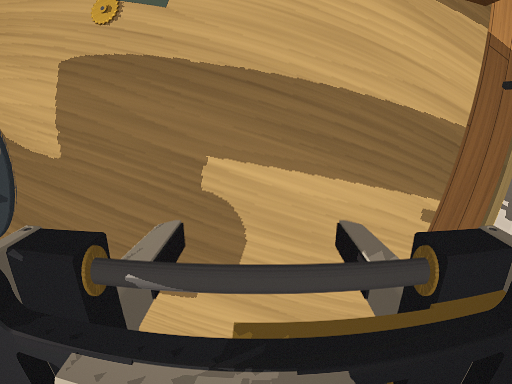

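The top view shows the block at (365,228), the inspection camera at (243,152), the switch at (206,245), the tins at (338,157) and (374,164), the driver at (240,270) and the wheel at (360,273). I'll enlarge these areas.

Run:
```python
import cv2
t=cv2.imread("pics/top0.png");s=cv2.imread("pics/scene0.png")
R=lambda i,x,y,w,h,f:cv2.resize(i[y:y+h,x:x+w],None,fx=f,fy=f,interpolation=cv2.INTER_CUBIC)
cv2.imwrite("pics/a.png",R(t,180,120,100,75,8))
cv2.imwrite("pics/b.png",R(t,180,210,100,75,8))
cv2.imwrite("pics/c.png",R(t,315,195,100,75,8))
cv2.imwrite("pics/d.png",R(s,90,140,100,90,6))
cv2.imwrite("pics/e.png",R(s,235,160,130,100,6))
```

```text
(no output)
```

View pics/a.png

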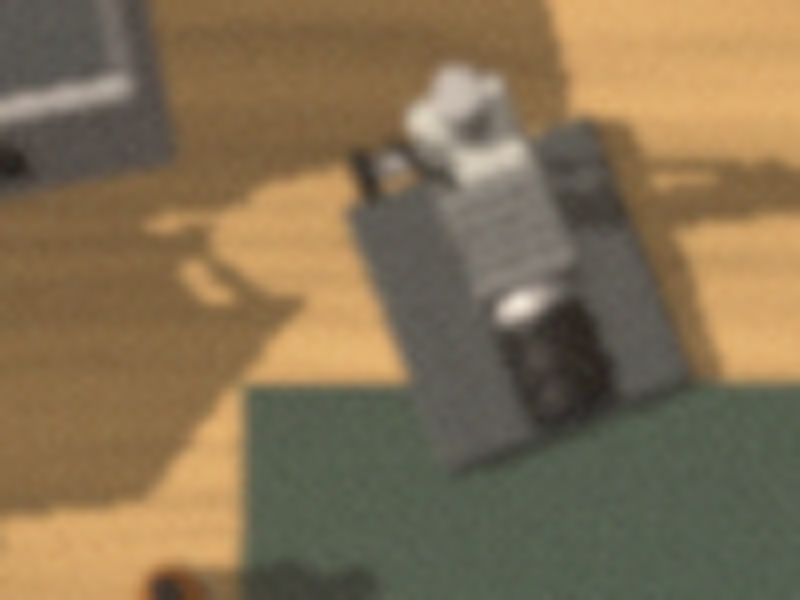

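View pics/b.png

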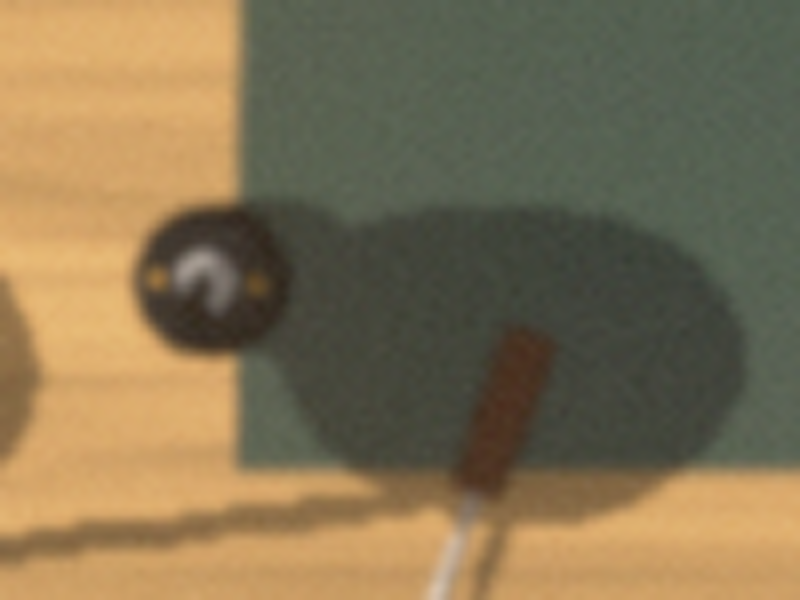

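View pics/c.png

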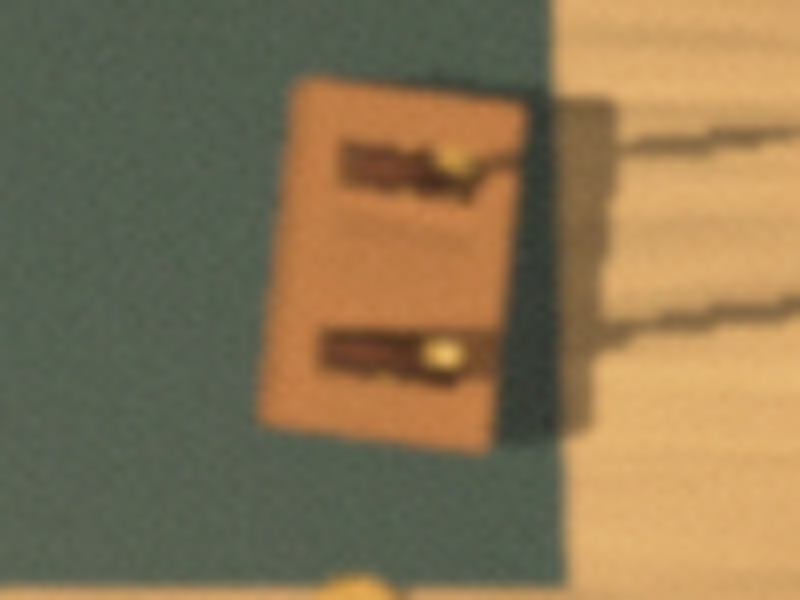

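View pics/d.png

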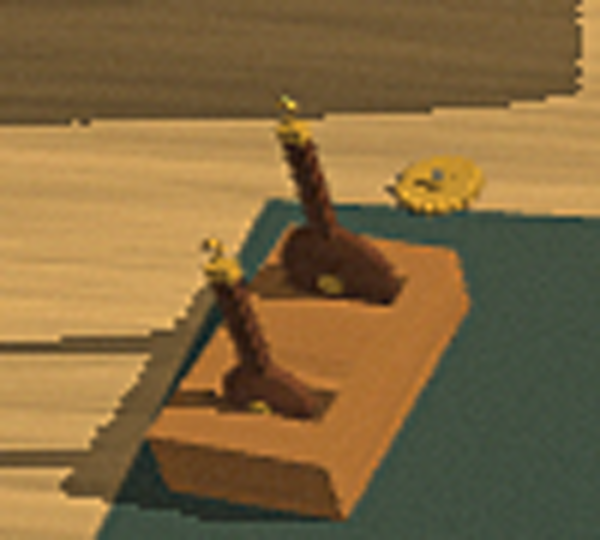

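View pics/e.png

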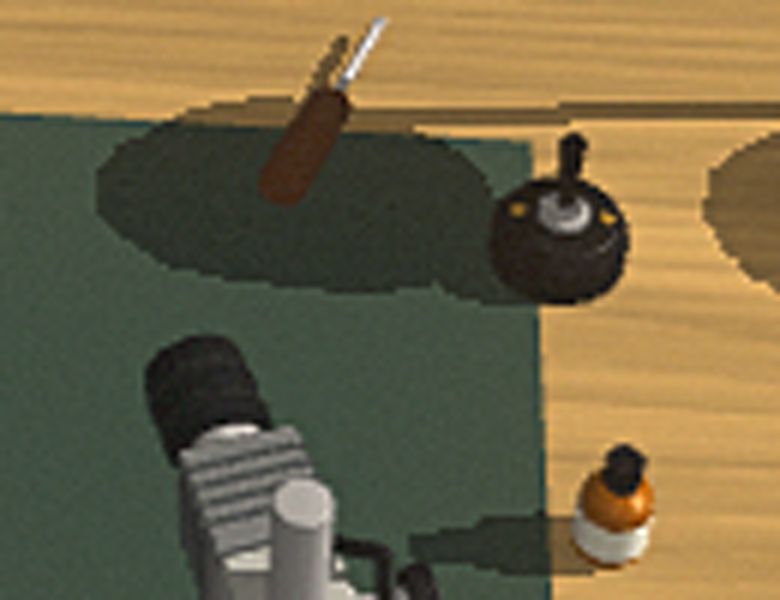

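```bash
cat > h.py <<'E'
import numpy as np
from cell import arm
C={n:arm.calibration(n) for n in("top","scene")}
def ray(n,p):
    K=np.array(C[n]["camera_matrix"]);T=np.array(C[n]["cam_to_world"])
    return T[:3,3],T[:3,:3]@np.linalg.solve(K,[p[0],p[1],1])
def pl(n,p,z):
    o,d=ray(n,p);return o+d*(z-o[2])/d[2]
def tri(pt,ps):
    o1,d1=ray("top",pt);o2,d2=ray("scene",ps)
    s=np.linalg.lstsq(np.c_[d1,-d2],o2-o1,rcond=None)[0]
    a,b=o1+d1*s[0],o2+d2*s[1];return (a+b)/2,np.linalg.norm(a-b)
def proj(n,P):
    K=np.array(C[n]["camera_matrix"]);T=np.linalg.inv(np.array(C[n]["cam_to_world"]))
    q=K@(T[:3,:3]@np.asarray(P)+T[:3,3]);return q[:2]/q[2]
E
python3 - <<'E'
from h import *
np.set_printoptions(precision=4,suppress=True)
c=lambda X,Y:(315+X/8-.44,195+Y/8-.44)
a=lambda X,Y:(180+X/8-.44,120+Y/8-.44)
b=lambda X,Y:(180+X/8-.44,210+Y/8-.44)
d=lambda X,Y:(90+X/6-.42,140+Y/6-.42)
e=lambda X,Y:(235+X/6-.42,160+Y/6-.42)
print("block top");P=[pl("top",c(*q),.04) for q in((293,78),(527,102),(493,453),(260,425))]
print(np.array(P),np.mean(P,0),[np.linalg.norm(P[i]-P[i-1]) for i in range(4)])
P2=[pl("scene",d(*q),.04) for q in((345,485),(470,260)  )]
print("scene front-right corners",P2, )
print("rod/cap big",tri(c(443,353),d(292,125)),"small",tri(c(455,160),d(222,268)))
print("base");P=[pl("top",a(*q),.014) for q in((455,475),(695,380),(590,120),(352,210))]
print(np.array(P),np.mean(P,0),[np.linalg.norm(P[i]-P[i-1]) for i in range(4)])
print("switch top c",pl("top",b(212,280),.03),"screws",pl("top",b(157,280),.03),pl("top",b(257,285),.03))
print("scene screws",pl("scene",e(518,209),.03),pl("scene",e(610,217),.03))
print("tip",tri(b(210,303),e(573,145)),pl("scene",e(573,145),.071))
E
```

```text
block top
[[ 0.5708 -0.2067  0.04  ]
 [ 0.5602 -0.3074  0.04  ]
 [ 0.4094 -0.2892  0.04  ]
 [ 0.4214 -0.1898  0.04  ]] [ 0.4905 -0.2483  0.04  ] [np.float64(0.15034844739074274), np.float64(0.10124641428582358), np.float64(0.1519302176090831), np.float64(0.10016584676062801)]
scene front-right corners [array([ 0.5832, -0.2012,  0.04  ]), array([ 0.431 , -0.1848,  0.04  ])]
rod/cap big (array([ 0.4512, -0.2448,  0.1414]), np.float64(0.00048473982866225)) small (array([ 0.5299, -0.2557,  0.1224]), np.float64(5.536495472460465e-05))
base
[[0.6643 0.1923 0.014 ]
 [0.7065 0.0859 0.014 ]
 [0.824  0.1324 0.014 ]
 [0.7836 0.2386 0.014 ]] [0.7446 0.1623 0.014 ] [np.float64(0.12796306423135614), np.float64(0.11447939296312028), np.float64(0.1263893652988325), np.float64(0.11357876939420289)]
switch top c [0.4328 0.296  0.03  ] screws [0.4328 0.3199 0.03  ] [0.4306 0.2765 0.03  ]
scene screws [0.433  0.2776 0.03  ] [0.435  0.3223 0.03  ]
tip (array([0.4233, 0.2964, 0.0656]), np.float64(0.008140192495114258)) [0.4287 0.2996 0.071 ]
```

```bash
cat > v.py <<'E'
from h import *
import cv2
def T(x,y,w): 
    return lambda p:(np.array([x,y,0])+np.array([[np.cos(w),-np.sin(w),0],[np.sin(w),np.cos(w),0],[0,0,1]])@np.array(p))
E
python3 - <<'E'
from v import *
pts=[]
L=T(.6655,.1312,.375)
th=np.arange(0,6.28,.5)
for t in th: pts.append((L([0,.02*np.cos(t),.17+.02*np.sin(t)]),(0,255,255)))
for q in((.02,.06),(.02,-.06),(.15,.06),(.15,-.06)): pts.append((L([q[0],q[1],.014]),(255,0,255)))
pts.append((L([.12,0,.24]),(0,0,255)))
S=T(.4325,.2965,-.047)
for t in th: pts.append((S([.034*np.cos(t),.034*np.sin(t),.03]),(255,255,0)))
pts.append((S([-.0155,0,.071]),(0,255,0)));pts.append((S([.0155,0,.071]),(0,0,255)))
pts.append((S([0,0,.036]),(255,0,0)))
B=T(.4905,-.2502,-.125)
for x in(-.075,.075):
  for y in(-.046,.046): pts.append((B([x,y,.04]),(0,255,0)))
for s in(-.04,.04):
  for x in(-.0105,.0105):
    for y in(-.031,.031): pts.append((B([s+x,y,.04]),(255,255,0)))
for z in(.078,.142): pts.append((B([-.04,0,z]),(0,0,255)))
for n,cr in(("top",[(180,120,105,160),(315,195,80,75)]),("scene",[(230,160,140,150),(90,140,100,90)])):
  im=cv2.imread(f"pics/{n}0.png")
  for i,(x,y,w,h) in enumerate(cr):
    f=min(800//w,600//h);o=cv2.resize(im[y:y+h,x:x+w],None,fx=f,fy=f,interpolation=cv2.INTER_CUBIC)
    for P,c in pts:
        u=(proj(n,P)-[x,y]+.5)*f
        cv2.circle(o,(int(u[0]),int(u[1])),2,c,-1)
    cv2.imwrite(f"pics/o_{n}{i}.png",o)
E
```

```text
(no output)
```

View pics/o_top0.png

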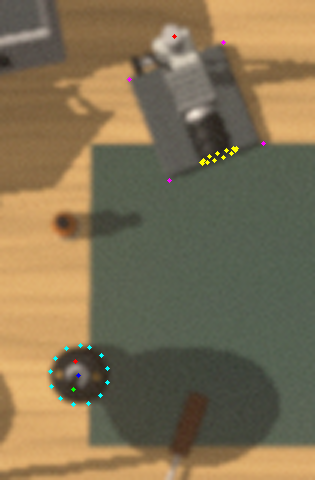

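View pics/o_top1.png

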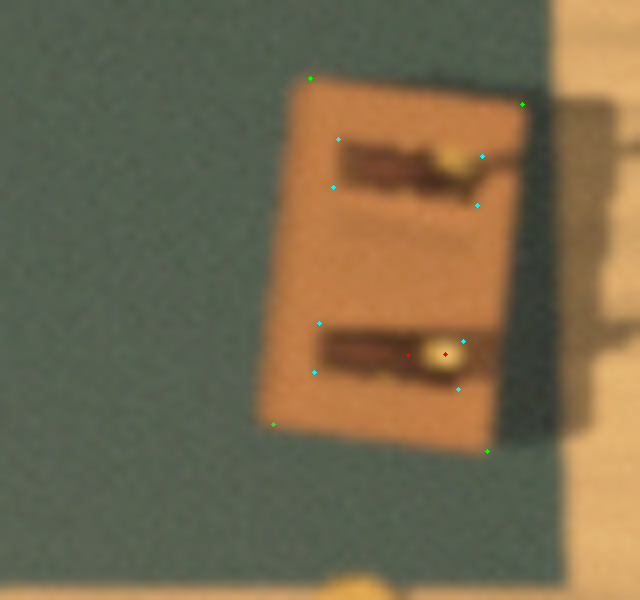

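View pics/o_scene0.png

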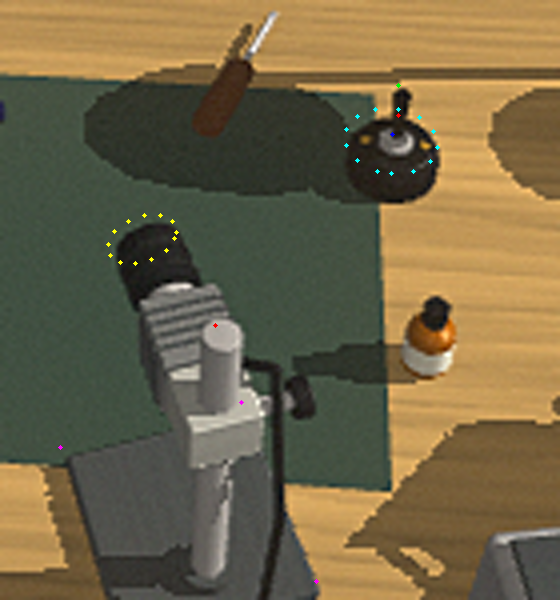

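View pics/o_scene1.png

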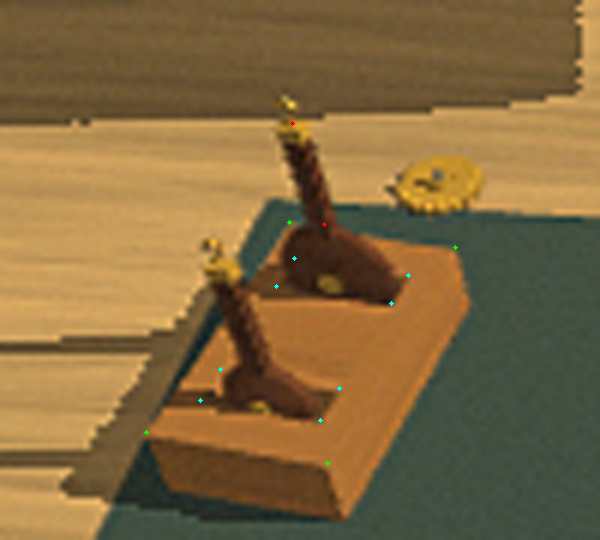

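The overlays fit. In the top crop, the visible left face of the block explained its extra 9 mm of width. The larger bob is in the near pocket, with its cap at (0.451, -0.245, 0.141), where 0.142 is expected. The lever leans towards the robot. First I'll go to the switch with the fingers shut.

```bash
python3 -m crank '[0,0,0,0,0,0,10.4, 0,0,0,0,0,0,10.4, 0,5.3,0,0,0,0,0, 0,5.3,0,0,0,0,0, 0,5.3,0,0,0,0,0, 0,0,-5,0,0,0,0, 0,0,-5,0,0,0,0, 0,0,-5,0,0,0,0, 0,0,-5,0,0,0,0, 0,0,-5,0,0,0,0, 0,0,-5,0,0,0,0, 0,0,-5,0,0,0,0, 0,0,-5,0,0,0,0]' 20
cat > st.py <<'E'
from cell import arm
import numpy as np,sys
from scipy.spatial.transform import Rotation as R
np.set_printoptions(precision=4,suppress=True)
def to(x,y,z,yaw):
    s=arm.get_state();r=R.from_euler("xyz",s["eef_rot"])
    print("pos",np.array(s["eef_pos"]),"rot",np.array(s["eef_rot"]),"F",np.array(s["wrist_force"]),"open",round(s["opening"],3),"t",s["clock"])
    g=R.from_euler("xyz",[np.pi,0,yaw])
    print("shift cm, axes now",r.inv().apply(np.array([x,y,z])-s["eef_pos"])*100,"axes after turn",g.inv().apply(np.array([x,y,z])-s["eef_pos"])*100,"turn deg",np.degrees((r.inv()*g).as_rotvec()))
if __name__=="__main__": to(*map(float,sys.argv[1:5]))
E
python3 st.py .375 .297 .2 -.047
```

```text
clock: 1.78
eef_pos: [0.3481, -0.1295, 0.2186]
eef_rot: [3.142, -0.0, -0.049]
wrist_force: [0.5, 0.6, 0.6]
opening: 0.002
pos [ 0.3481 -0.1295  0.2186] rot [ 3.1416 -0.0002 -0.0486] F [0.5346 0.5897 0.6384] open 0.002 t 1.775
shift cm, axes now [  0.6083 -42.7346   1.8638] axes after turn [  0.6781 -42.7336   1.8637] turn deg [ 0.0001 -0.0098 -0.0932]
```

```bash
python3 -m crank '[0,0,-5.3,0,0,0,0, 0,0,-5.3,0,0,0,0, 0,0,-5.3,0,0,0,0, 0,0,-5.3,0,0,0,0, 0,0,-5.3,0,0,0,0, 0,0,-5.3,0,0,0,0, 0,0,-5.3,0,0,0,0, 0,0,-5.3,0,0,0,0, 0,0,0,0,0,0,0, 0,0,0,0,0,0,0]'
python3 st.py .375 .297 .05 -.047
python3 - <<'E'
from cell import arm
import cv2,numpy as np
print(np.array(arm.get_state()["joints"]))
cv2.imwrite("pics/w1.png",arm.get_image("wrist")[:,:,::-1])
cv2.imwrite("pics/s1.png",arm.get_image("scene")[:,:,::-1])
E
```

```text
clock: 3.02
eef_pos: [0.3686, 0.2919, 0.2183]
eef_rot: [3.141, 0.001, -0.048]
wrist_force: [0.6, 0.3, -0.3]
opening: 0.007
pos [0.3686 0.2919 0.2183] rot [ 3.1409  0.0007 -0.0478] F [ 0.6268  0.3204 -0.2568] open 0.007 t 3.025
shift cm, axes now [ 0.6298 -0.5519 16.8323] axes after turn [ 0.6191 -0.5399 16.8331] turn deg [ 0.0393  0.0381 -0.0477]
[ 5.70875679e-01  2.05822207e-01  1.84920049e+00 -1.96646260e-04
  1.08750969e+00  2.18959542e+00]
```

View pics/w1.png

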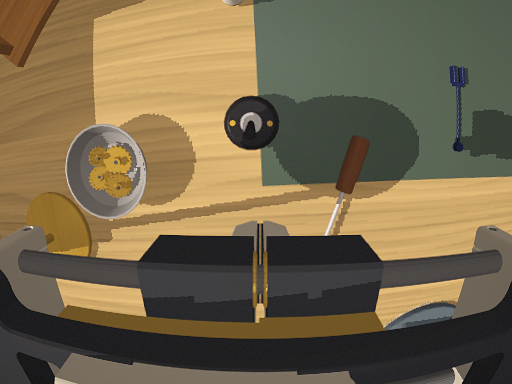

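View pics/s1.png

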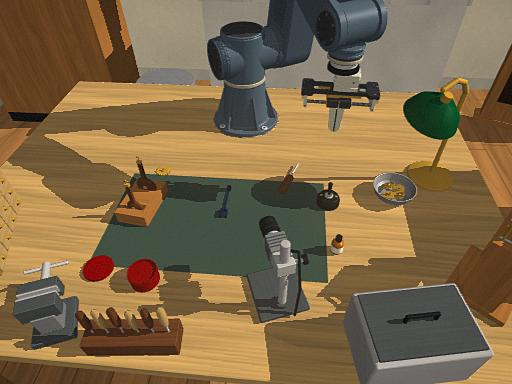

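The wrist view shows the switch head at (251,122), its screws at (233,123) and (270,124), and the lever's top end near (250,131), leaning towards the arm. I'll check its position with the fisheye model.

```bash
cat >> h.py <<'E'
from scipy.spatial.transform import Rotation as Rt
def wray(p,pos,rot):
    c=arm.calibration("wrist");K=np.array(c["camera_matrix"]);M=np.array(c["tool_from_camera"])
    v=np.array([(p[0]-K[0,2])/K[0,0],(p[1]-K[1,2])/K[1,1]]);t=np.linalg.norm(v)
    d=np.r_[np.sin(t)*v/t,np.cos(t)];r=Rt.from_euler("xyz",rot)
    return r.apply(M[:3,3])+pos,r.apply(M[:3,:3]@d)
def wpl(p,pos,rot,z):
    o,d=wray(p,pos,rot);return o+d*(z-o[2])/d[2]
E
python3 - <<'E'
from h import *
np.set_printoptions(precision=4,suppress=True)
s=arm.get_state();a=(s["eef_pos"],s["eef_rot"])
for n,p,z in(("head",(251,122),.03),("scr",(233,123),.031),("scr",(270,124),.031),("tip",(250,131),.071)):print(n,wpl(p,*a,z))
E
```

```text
head [0.4347 0.2981 0.03  ]
scr [0.4348 0.3194 0.031 ]
scr [0.4313 0.2758 0.031 ]
tip [0.4254 0.2985 0.071 ]
```

```bash
python3 -m crank '[0,0.3,-0.6,3,0,0,0, 0,0,0,4,0,0,0, 0,0,0,4,0,0,0, 0,0,0,4,0,0,0, 0,0,0,1.7,0,0,0, 0,0,0,0,0,0,0, 0,1,0,0,0,0,0, 0,1,0,0,0,0,0, 0,1,0,0,0,0,0, 0,0,0,0,0,0,0]'
python3 st.py .427 .2975 .05 -.047
```

```text
clock: 4.38
eef_pos: [0.4031, 0.2968, 0.0519]
eef_rot: [-3.141, -0.001, -0.049]
wrist_force: [0.1, -0.9, -0.2]
opening: 0.006
pos [0.4031 0.2968 0.0519] rot [-3.1411 -0.0008 -0.0489] F [ 0.1329 -0.9194 -0.2029] open 0.006 t 4.375
shift cm, axes now [ 2.3879 -0.1838  0.1934] axes after turn [ 2.3884 -0.1793  0.1914] turn deg [-0.029  -0.0442 -0.1095]
```

```bash
python3 -m crank '[0,0.6,0,0,0,0,0, 0,0.6,0,0,0,0,0, 0,0.6,0,0,0,0,0, 0,0.4,0,0,0,0,0, 0,0,0,0,0,0,0, 0,0,0,0,0,0,0]'
python3 st.py .43 .2975 .05 -.047
python3 - <<'E'
from cell import arm
import cv2,numpy as np
cv2.imwrite("pics/w2.png",arm.get_image("wrist")[:,:,::-1])
i=arm.get_image("scene")[:,:,::-1];cv2.imwrite("pics/s2.png",cv2.resize(i[150:250,260:400],None,fx=5,fy=5))
E
```

```text
clock: 5.12
eef_pos: [0.4242, 0.2958, 0.0516]
eef_rot: [-3.141, -0.0, -0.048]
wrist_force: [0.7, 1.0, -0.4]
opening: 0.004
pos [0.4242 0.2958 0.0516] rot [-3.1415 -0.0003 -0.0482] F [ 0.7398  0.9738 -0.3783] open 0.004 t 5.125
shift cm, axes now [ 0.5746 -0.2011  0.1599] axes after turn [ 0.5749 -0.2004  0.1597] turn deg [-0.006  -0.0165 -0.0696]
```

View pics/w2.png

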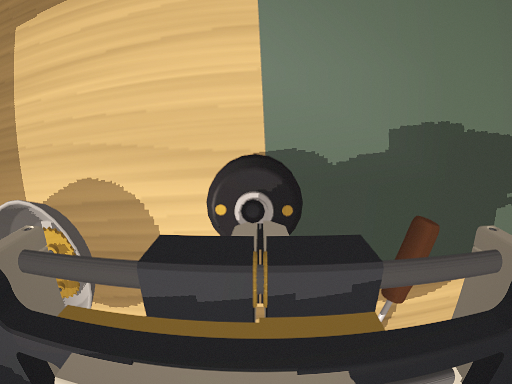

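View pics/s2.png

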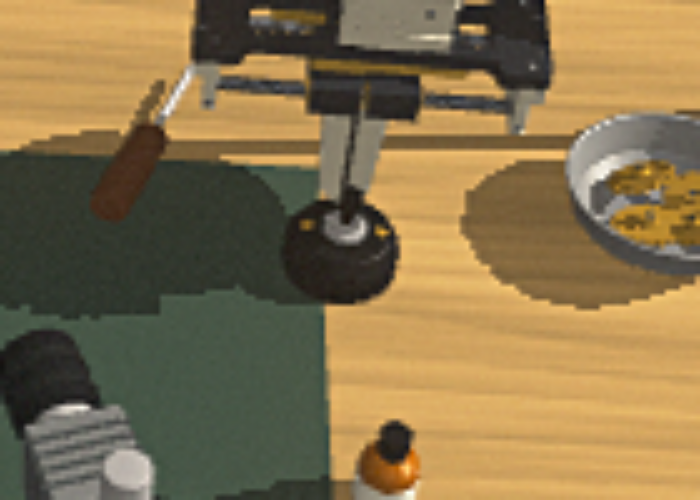

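The lever is now about upright: in the wrist view its round tip sits over the ring at (253,210). I'll keep pushing in small steps and watch the force.

```bash
python3 -m crank '[0,0.4,0,0,0,0,0, 0,0.4,0,0,0,0,0, 0,0,0,0,0,0,0]'
python3 -m crank '[0,0.3,0,0,0,0,0, 0,0.3,0,0,0,0,0, 0,0,0,0,0,0,0]'
python3 - <<'E'
from cell import arm
import cv2,numpy as np
cv2.imwrite("pics/w3.png",arm.get_image("wrist")[:,:,::-1])
i=arm.get_image("scene")[:,:,::-1];cv2.imwrite("pics/s3.png",cv2.resize(i[150:250,260:400],None,fx=5,fy=5))
E
```

```text
clock: 5.6
eef_pos: [0.4277, 0.2953, 0.0509]
eef_rot: [3.139, 0.01, -0.049]
wrist_force: [-24.6, 7.2, 12.3]
opening: 0.004
clock: 5.98
eef_pos: [0.4288, 0.295, 0.0506]
eef_rot: [3.137, 0.019, -0.049]
wrist_force: [-50.4, 13.4, 28.1]
opening: 0.002
```

View pics/w3.png

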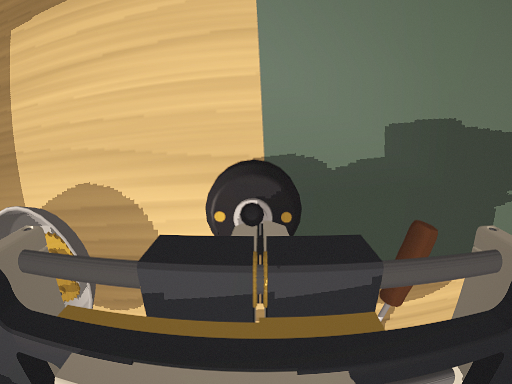

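View pics/s3.png

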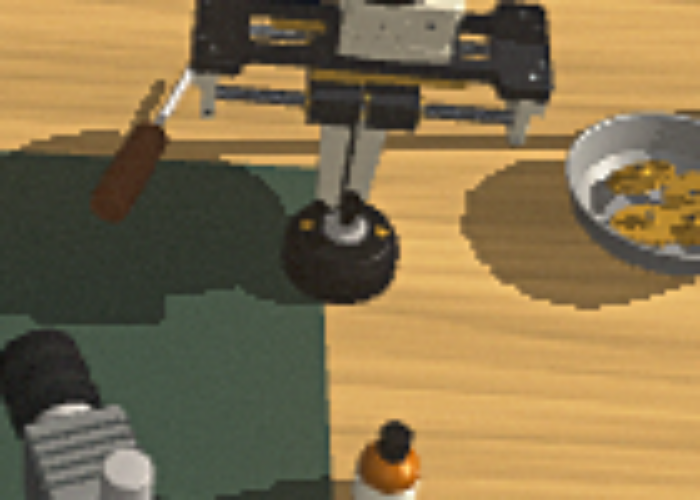

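The force rose to 50 N, so the lever seems to be against its end stop. I'll back off at once and check it from above.

```bash
python3 -m crank '[0,-1.5,0,0,0,0,0, 0,-2,0,0,0,0,0, 0,-2,0,0,0,0,0, 0,0,0,-4,0,0,0, 0,0,0,-4.5,0,0,0, 0,0,0,-4.5,0,0,0, 0,0,0,-4.5,0,0,0, 0,0,0,0,0,0,0]'
python3 - <<'E'
from h import *
import cv2
np.set_printoptions(precision=4,suppress=True)
s=arm.get_state();print(s["eef_pos"],s["eef_rot"],s["wrist_force"])
i=arm.get_image("wrist")[:,:,::-1];cv2.imwrite("pics/w4.png",cv2.resize(i[80:230,180:340],None,fx=4,fy=4))
i=arm.get_image("scene")[:,:,::-1];cv2.imwrite("pics/s4.png",cv2.resize(i[150:250,260:400],None,fx=5,fy=5))
E
```

```text
clock: 7.08
eef_pos: [0.3846, 0.2985, 0.2297]
eef_rot: [-3.138, -0.005, -0.048]
wrist_force: [-0.0, 0.3, -0.1]
opening: 0.006
[0.3846 0.2985 0.2297] [-3.138  -0.0054 -0.0483] [-0.0487  0.3428 -0.1296]
```

View pics/w4.png

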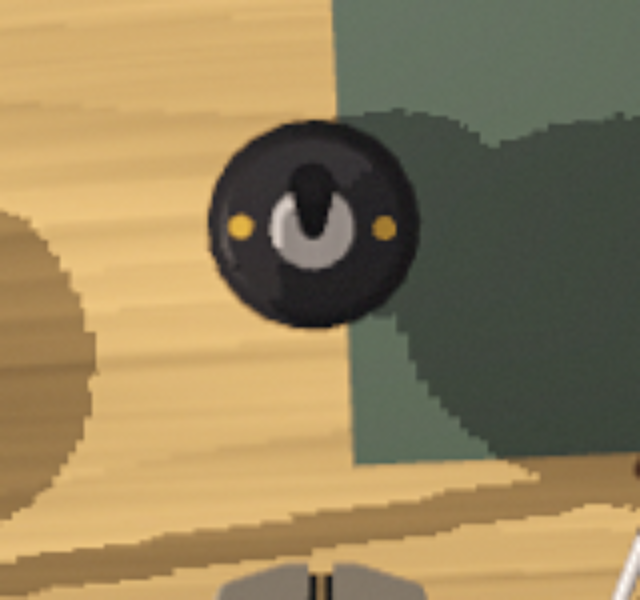

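View pics/s4.png

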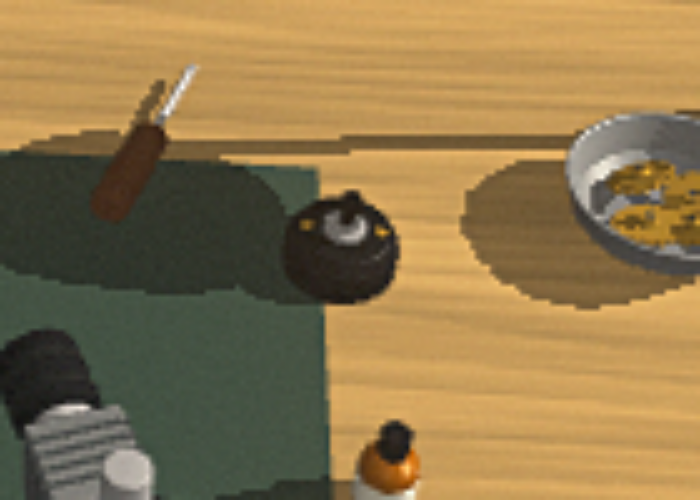

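The lever now leans to the far side, with its tip at wrist pixel (258,125) and the ring centre at (258,136).

```bash
python3 - <<'E'
from h import *
np.set_printoptions(precision=4,suppress=True)
a=([0.3846,0.2985,0.2297],[-3.138,-0.0054,-0.0483])
for n,p,z in(("scr",(180+240/4,80+228/4),.031),("scr",(180+385/4,80+228/4),.031),("tip hi",(258.2,80+163/4),.068),("tip c",(258.2,80+183/4),.070)):print(n,wpl(p,*a,z))
E
python3 st.py .40 0 .23 .375
```

```text
scr [0.4339 0.3207 0.031 ]
scr [0.4317 0.2763 0.031 ]
tip hi [0.4525 0.2971 0.068 ]
tip c [0.447  0.2974 0.07  ]
pos [0.3831 0.2976 0.2263] rot [-3.1416 -0.0002 -0.0483] F [ 0.3717 -0.4469 -1.3462] open 0.006 t 7.175
shift cm, axes now [ 3.1256 29.6443 -0.375 ] axes after turn [-9.328  28.3116 -0.3749] turn deg [  0.0009  -0.0103 -24.2546]
```

The lever tip is at x=0.447, 14 mm beyond the pivot. That is a lean of about +0.38 rad (joint about 0.80), so the lamp is on. Next I'll look at the inspection camera through the wrist camera on the way past.

```bash
python3 -m crank '[50,0,0,-4,0,0,0, 50,0,0,-3.5,0,0,0, 50,2.6,4.8,0,0,0,0, 50,2.6,4.8,0,0,0,0, 50,2.6,4.8,0,0,0,0, 50,2.6,4.8,0,0,0,0, 50,2.6,4.8,0,0,0,0, 50,0,0,0,0,0,0, 50,0,0,0,0,0,0]'
python3 - <<'E'
from cell import arm
import cv2,numpy as np
s=arm.get_state();print(s["eef_pos"],s["eef_rot"])
i=arm.get_image("wrist")[:,:,::-1];cv2.imwrite("pics/w5.png",i)
cv2.imwrite("pics/w5z.png",cv2.resize(i[0:160,100:300],None,fx=3.7,fy=3.7,interpolation=cv2.INTER_CUBIC))
E
```

```text
clock: 8.3
eef_pos: [0.5009, 0.0521, 0.3004]
eef_rot: [-3.141, 0.002, -0.049]
wrist_force: [0.6, 0.6, -0.2]
opening: 0.5
[0.5009138  0.05206298 0.30037626] [-3.14148036e+00  2.27821273e-03 -4.85963091e-02]
```

View pics/w5.png

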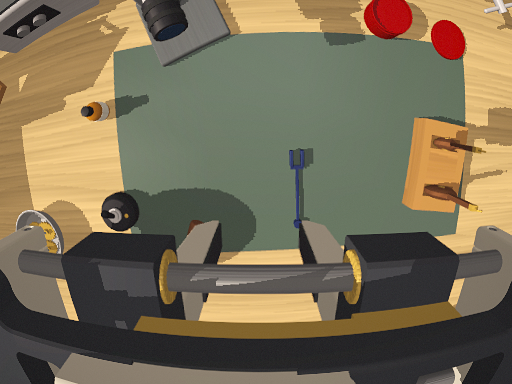

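View pics/w5z.png

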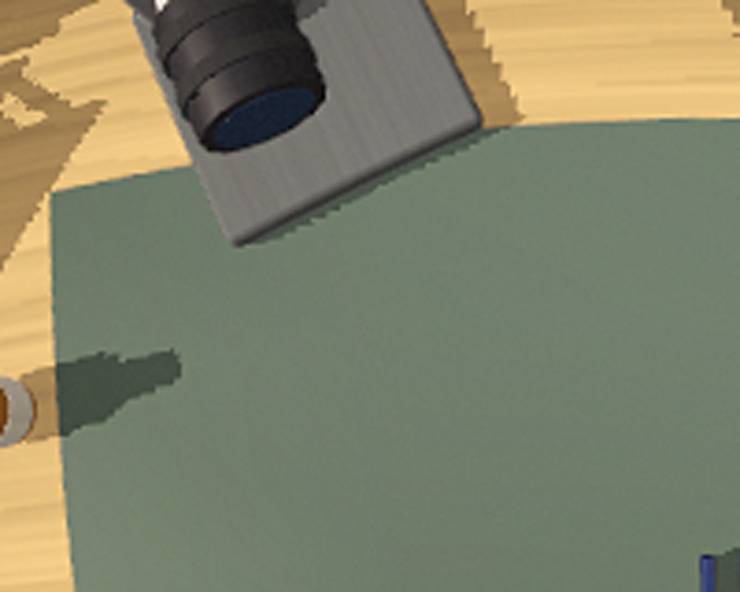

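Run:
```python
from h import *
np.set_printoptions(precision=4,suppress=True)
a=([0.5009138,0.05206298,0.30037626],[-3.14148,0.002278,-0.0486])
q=lambda X,Y:(100+X/3.7-.4,Y/3.7-.4)
G=wpl(q(266,118),*a,.17);print("glass",G)
l,r=wpl(q(208,140),*a,.17),wpl(q(325,92),*a,.17);print(l,r,np.linalg.norm(l-r),np.arctan2(-(r-l)[0]*-1,-(r-l)[1]))
A,B=wpl(q(235,238),*a,.012),wpl(q(481,119),*a,.012);d=B-A
w=np.arctan2(d[0],-d[1]);print("front",A,B,np.linalg.norm(d),"yaw",w)
u=np.array([np.cos(w),np.sin(w),0]);L=(A+B)/2-.02*u;print("lens from base",L,"focus",L-.12*u,"focus from glass",G-.12*u)
# block/pendulum check (wrist): rod cap big 
print("big cap",wpl((472,207),*a,.142),"blk")
```

```text
glass [0.6688 0.1341 0.17  ]
[0.6649 0.1514 0.17  ] [0.6741 0.117  0.17  ] 0.03562550087292105 0.26280251548886463
front [0.6697 0.1948 0.012 ] [0.7104 0.0876 0.012 ] 0.11461933816543483 yaw 0.36348365097251273
lens from base [0.6713 0.1341 0.012 ] focus [0.5592 0.0914 0.012 ] focus from glass [0.5566 0.0914 0.17  ]
big cap [ 0.4528 -0.2411  0.142 ] blk
```

The two estimates of the lens agree: (0.669, 0.134) from the glass and (0.671, 0.134) from the base, with yaw 0.36-0.375. That puts the focus at about (0.5565, 0.090). Next I'll go above the larger pendulum.

```bash
python3 st.py .4515 -.2445 .24 -.125
```

```text
pos [0.5009 0.0525 0.3007] rot [-3.1415  0.0017 -0.0476] F [ 0.2493 -0.1842  0.0513] open 0.501 t 8.35
shift cm, axes now [-3.5061 29.9041  6.0745] axes after turn [-1.1935 30.0857  6.0723] turn deg [-0.0033  0.0977  4.4351]
```

```bash
python3 -m crank '[60,0,0,0,0,0,4.4, 60,-0.2,5,0,0,0,0, 60,-0.2,5,0,0,0,0, 60,-0.2,5,1,0,0,0, 60,-0.2,5,1,0,0,0, 60,-0.2,5,2,0,0,0, 60,-0.2,5,2,0,0,0, 60,0,0,0,0,0,0, 60,0,0,0,0,0,0]'
python3 - <<'E'
from h import *
import cv2
s=arm.get_state();print(s["eef_pos"],s["eef_rot"],s["opening"])
i=arm.get_image("wrist")[:,:,::-1];cv2.imwrite("pics/w6.png",i)
cv2.imwrite("pics/w6z.png",cv2.resize(i[110:310,160:360],None,fx=3,fy=3,interpolation=cv2.INTER_CUBIC))
E
```

```text
clock: 9.48
eef_pos: [0.4524, -0.2432, 0.2417]
eef_rot: [-3.141, 0.0, -0.124]
wrist_force: [0.5, 0.0, 0.4]
opening: 0.598
[ 0.45241575 -0.24320736  0.24174189] [-3.14123979e+00  6.97101924e-05 -1.24054664e-01] 0.5977679625978144
```

View pics/w6.png

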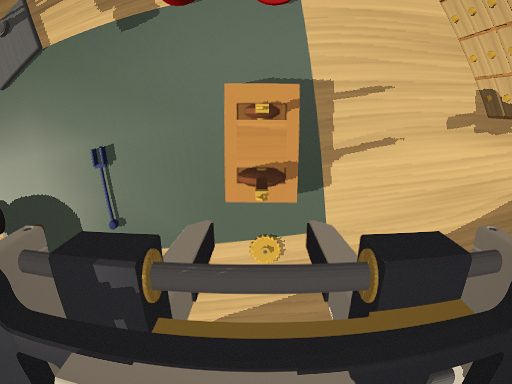

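View pics/w6z.png

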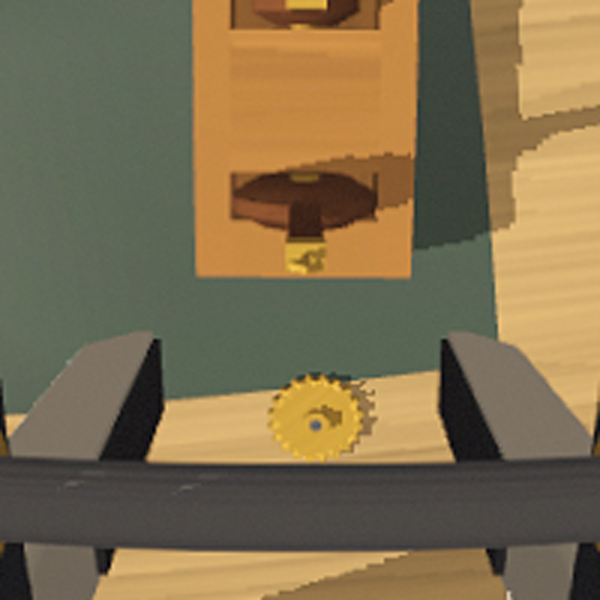

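The wrist view is square to the block. The big pendulum's cap is at about (262,194) and the disc lies in the near pocket.

Run:
```python
from h import *
np.set_printoptions(precision=4,suppress=True)
a=([0.45241575,-0.24320736,0.24174189],[-3.14124,0.00007,-0.12405])
q=lambda X,Y:(160+X/3-.3,110+Y/3-.3)
r=Rt.from_euler("xyz",a[1])
for n,p,z in(("cap top",q(306,247),.142),("rod foot",q(306,205),.080),("disc left",q(232,195),.048),("disc right",q(379,195),.048),("corner",q(196,277),.04),("corner",q(411,277),.04),("pocket",q(231,172),.04),("pocket",q(379,172),.04)):
    P=wpl(p,*a,z);print(n,P,"tool cm",r.inv().apply(P-np.array(a[0]))*100)
```

```text
cap top [ 0.454  -0.2455  0.142 ] tool cm [0.1833 0.2159 9.9741]
rod foot [ 0.455  -0.2461  0.08  ] tool cm [ 0.29    0.2568 16.1741]
disc left [ 0.4567 -0.2158  0.048 ] tool cm [ 0.0889 -2.7664 19.3752]
disc right [ 0.4493 -0.2758  0.048 ] tool cm [ 0.0911  3.2849 19.373 ]
corner [ 0.4218 -0.1945  0.04  ] tool cm [-3.6407 -4.4514 20.176 ]
corner [ 0.4103 -0.2865  0.04  ] tool cm [-3.6403  4.8199 20.1727]
pocket [ 0.4651 -0.2159  0.04  ] tool cm [ 0.9223 -2.8561 20.1751]
pocket [ 0.4575 -0.2774  0.04  ] tool cm [ 0.9249  3.3402 20.1729]
```

```bash
python3 -m crank '[60,0,0.23,0,0,0,0, 60,0,0,3,0,0,0, 60,0,0,3,0,0,0, 60,0,0,3,0,0,0, 60,0,0,3,0,0,0, 60,0,0,2,0,0,0, 60,0,0,1.3,0,0,0, 60,0,0,0,0,0,0]'
python3 -m crank '[0,0,0,0,0,0,0, 0,0,0,0,0,0,0, 0,0,0,0,0,0,0, 0,0,0,0,0,0,0, 0,0,0,0,0,0,0]' 25
python3 -m crank '[0,0,0,0,0,0,0, 0,0,0,0,0,0,0]'
python3 - <<'E'
from h import *
import cv2
s=arm.get_state();print(s["eef_pos"],s["eef_rot"],s["opening"],s["wrist_force"],s["torque"])
i=arm.get_image("wrist")[:,:,::-1];cv2.imwrite("pics/w7.png",i)
i=arm.get_image("scene")[:,:,::-1];cv2.imwrite("pics/s7.png",cv2.resize(i[100:240,80:240],None,fx=4,fy=4))
E
```

```text
clock: 10.52
eef_pos: [0.4518, -0.2463, 0.0884]
eef_rot: [-3.141, 0.001, -0.124]
wrist_force: [0.2, 0.9, 0.3]
opening: 0.597
clock: 11.15
eef_pos: [0.4518, -0.2467, 0.0887]
eef_rot: [-3.142, -0.0, -0.125]
wrist_force: [0.2, 0.3, 1.2]
opening: 0.127
clock: 11.4
eef_pos: [0.4518, -0.2467, 0.0887]
eef_rot: [-3.142, 0.0, -0.125]
wrist_force: [-0.5, 0.8, 0.6]
opening: 0.124
[ 0.45178941 -0.24669534  0.08866692] [-3.14157217e+00  2.97930600e-05 -1.25046991e-01] 0.12428009412530146 [-0.46732377  0.81415835  0.60281079] [ 0.08038966  0.06880761 -0.00250264]
```

View pics/w7.png

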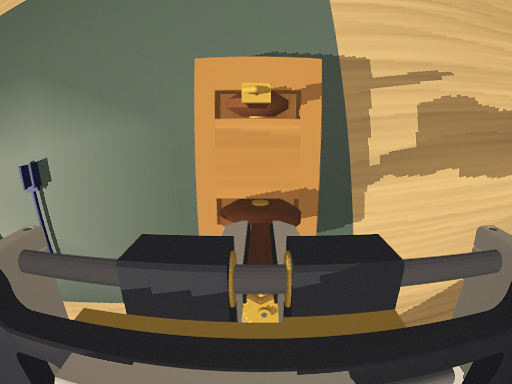

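View pics/s7.png

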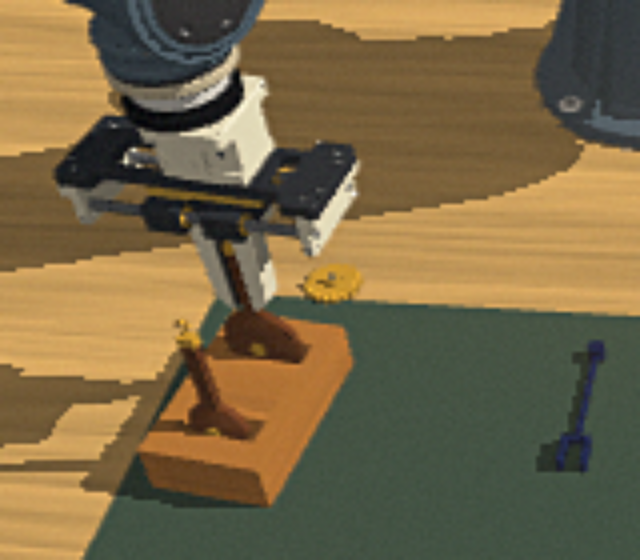

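The opening is 11.5 mm for the 12 mm rod, so it is held. I'll lift it straight up, gently.

```bash
python3 -m crank '[0,0,0,0,0,0,0, 0,0,0,-0.5,0,0,0, 0,0,0,-1,0,0,0, 0,0,0,-1.5,0,0,0, 0,0,0,-2,0,0,0, 0,0,0,-2,0,0,0, 0,0,0,-2,0,0,0, 0,0,0,-2,0,0,0, 0,0,0,-2,0,0,0, 0,0,0,-1,0,0,0, 0,0,0,0,0,0,0, 0,0,0,0,0,0,0]' 40
python3 - <<'E'
from h import *
import cv2
i=arm.get_image("scene")[:,:,::-1];cv2.imwrite("pics/s8.png",cv2.resize(i[60:240,60:260],None,fx=3,fy=3))
E
python3 st.py .5565 .09 .211 .37
```

```text
clock: 13.0
eef_pos: [0.4515, -0.2465, 0.228]
eef_rot: [-3.141, 0.001, -0.125]
wrist_force: [-0.8, 0.1, -2.1]
opening: 0.128
pos [ 0.4515 -0.2465  0.2279] rot [-3.141   0.0011 -0.125 ] F [-0.1801  0.0159 -1.3257] open 0.127 t 13.05
shift cm, axes now [  6.2233 -34.6932   1.7077] axes after turn [ 21.9564 -27.5737   1.6944] turn deg [ -0.0485   0.0543 -28.3634]
```

View pics/s8.png

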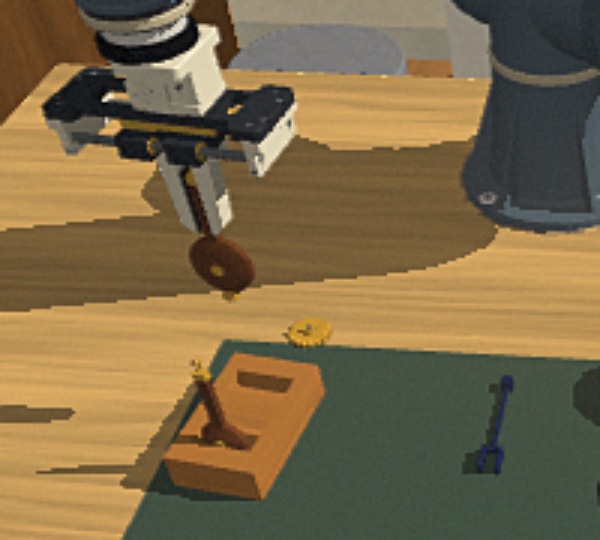

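The pendulum is clear of the block and the small one has stayed in place. I'll turn to face the lens axis, carry it across, and stop short to measure.

```bash
python3 -m crank '[0,0,-1,0,0,0,-3, 0,0,-2,0,0,0,-5, 0,0,-2,0,0,0,-5, 0,0,-2,0,0,0,-5, 0,0,-2,0,0,0,-5, 0,0,-2,0,0,0,-3, 0,0,-2,0,0,0,-2.3, 0,0,-2,0,0,0,0, 0,0,-2,0,0,0,0, 0,0,-2,0,0,0,0, 0,0,-2,0,0,0,0, 0,1,-2,0,0,0,0, 0,1,-1,0,0,0,0, 0,1,0,0,0,0,0, 0,1,0,0,0,0,0, 0,0,0,0,0,0,0]'
python3 st.py .5565 .09 .211 .37
```

```text
clock: 15.05
eef_pos: [0.4348, -0.0023, 0.2285]
eef_rot: [-3.142, 0.0, 0.369]
wrist_force: [0.0, -1.1, -2.0]
opening: 0.127
pos [ 0.4348 -0.0023  0.2285] rot [-3.1415  0.0002  0.3687] F [ 0.0262 -1.0983 -1.9658] open 0.127 t 15.05
shift cm, axes now [14.6805 -4.2228  1.7423] axes after turn [14.6856 -4.2036  1.7455] turn deg [-0.0031  0.0134 -0.0756]
```

```bash
python3 -m crank '[0,1,-0.7,0.3,0,0,0, 0,1.5,-0.7,0.3,0,0,0, 0,1.5,-0.7,0.3,0,0,0, 0,1.5,-0.7,0.3,0,0,0, 0,1.5,-0.7,0.3,0,0,0, 0,1.5,-0.7,0.2,0,0,0, 0,1.5,0,0,0,0,0, 0,1.5,0,0,0,0,0, 0,1,0,0,0,0,0, 0,0.5,0,0,0,0,0, 0,0,0,0,0,0,0, 0,0,0,0,0,0,0, 0,0,0,0,0,0,0]'
python3 - <<'E'
from h import *
import cv2
s=arm.get_state();print(s["eef_pos"],s["eef_rot"],s["opening"])
for n in("scene","top","wrist"):
    i=arm.get_image(n)[:,:,::-1];cv2.imwrite(f"pics/{n}9.png",i)
    x,y,w,h={"scene":(200,110,160,150),"top":(200,130,100,75),"wrist":(0,0,512,384)}[n]
    f={"scene":4,"top":8,"wrist":1.5}[n];cv2.imwrite(f"pics/z{n}9.png",cv2.resize(i[y:y+h,x:x+w],None,fx=f,fy=f,interpolation=cv2.INTER_CUBIC))
E
python3 st.py .5565 .09 .211 .37
```

```text
clock: 16.68
eef_pos: [0.5401, 0.0838, 0.2117]
eef_rot: [3.142, -0.0, 0.369]
wrist_force: [0.2, 1.2, -2.2]
opening: 0.129
[0.54005102 0.08384838 0.21174426] [ 3.14157811e+00 -2.94362024e-06  3.68803428e-01] 0.12937073192823448
pos [0.5402 0.0839 0.2117] rot [ 3.1416 -0.0001  0.3688] F [ 0.0845  0.3829 -1.7169] open 0.126 t 16.825
shift cm, axes now [1.743  0.019  0.0731] axes after turn [1.743  0.0211 0.0729] turn deg [ 0.0007 -0.0058 -0.069 ]
```

View pics/zscene9.png

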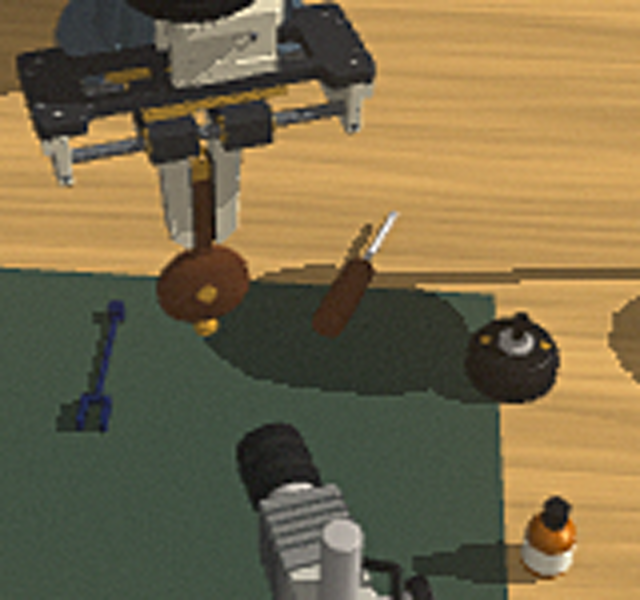

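View pics/ztop9.png

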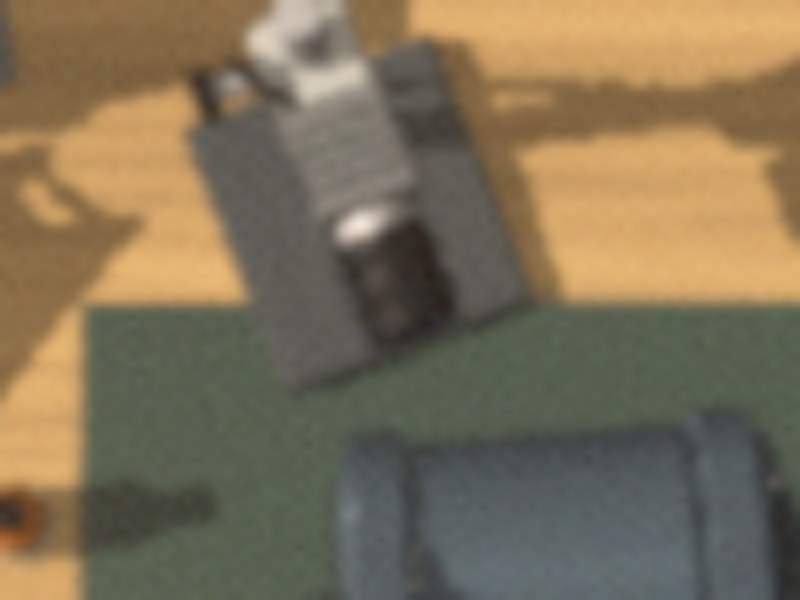

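View pics/zwrist9.png

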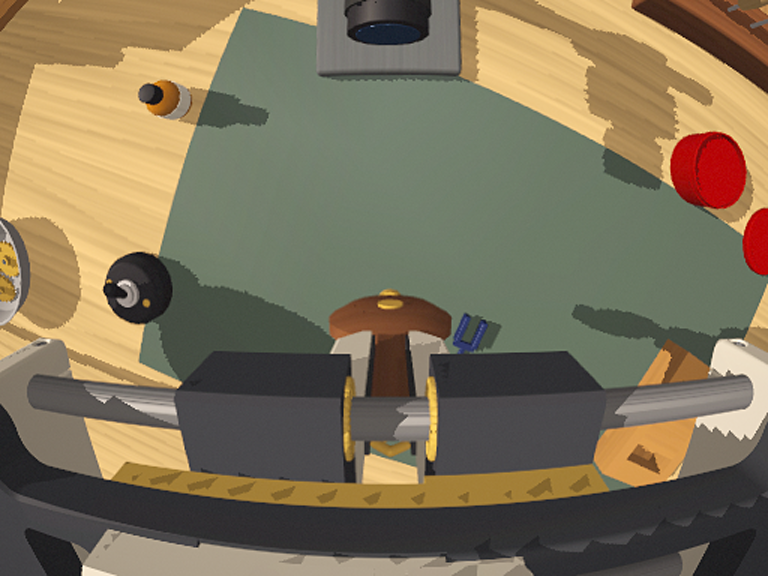

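Run:
```python
from h import *
np.set_printoptions(precision=4,suppress=True)
s=arm.get_state();p=np.array(s["eef_pos"]);a=(p,s["eef_rot"]);r=Rt.from_euler("xyz",a[1])
t=lambda P:r.inv().apply(P-p)*100
for n,q,z in(("glass",(388,32),.17),("glass bottom rim",(388,45),.151),("base l",(318,76),.0),("base r",(460,76),.0),("base l",(318,71),.014),("base r",(461,71),.014),("disc l",(330,322),.17),("disc r",(451,322),.17),("disc front screw",(390,292),.17)):
    P=wpl((q[0]/1.5-.17,q[1]/1.5-.17),*a,z);print(n,P,"tool cm",t(P))
# scene: front screw (207,293) on face plane 9-11mm ahead of centre plane; disc outline
u=r.apply([1,0,0])
for n,q,off in(("screw",(207,293),.011),("disc left",(158,287),.005),("disc right",(249,280),.005),("nut",(206,328),.006)):
    o,d=ray("scene",(200+q[0]/4-.4,110+q[1]/4-.4))
    k=((p+off*u-o)@u)/(d@u);P=o+k*d;print(n,P,"tool cm",t(P))
```

```text
glass [0.67   0.1347 0.17  ] tool cm [13.9447 -0.0607  4.1743]
glass bottom rim [0.6693 0.1345 0.151 ] tool cm [13.8695 -0.0682  6.0743]
base l [0.6672 0.198  0.    ] tool cm [15.9608 -6.0601 21.1745]
base r [0.7105 0.0858 0.    ] tool cm [15.954   5.9644 21.1746]
base l [0.6689 0.1963 0.014 ] tool cm [16.0556 -5.8406 19.7745]
base r [0.711  0.0874 0.014 ] tool cm [16.0532  5.8331 19.7746]
disc l [0.5284 0.1108 0.17  ] tool cm [-0.1285 -2.9331  4.1729]
disc r [0.55  0.055 0.17 ] tool cm [-0.1285  3.0518  4.173 ]
disc front screw [0.5534 0.0886 0.17  ] tool cm [1.4025 0.0339 4.1731]
screw [0.5506 0.0874 0.1728] tool cm [1.1    0.0541 3.8892]
disc left [0.5557 0.0576 0.1804] tool cm [0.5    3.0098 3.1296]
disc right [0.5346 0.1122 0.1709] tool cm [ 0.5    -2.8411  4.08  ]
nut [0.5461 0.0852 0.1376] tool cm [0.6    0.0895 7.4156]
```

The lens is 13.95 cm ahead of the tool and within 1 mm sideways. The base front edge is parallel to the disc within 0.001 rad, and the bob height is 0.171-0.173 m. The last step is 1.9 cm forward, slowly, with 1 mm corrections sideways and down.

```bash
python3 -m crank '[0,0.3,-0.1,0.1,0,0,0, 0,0.5,0,0,0,0,0, 0,0.5,0,0,0,0,0, 0,0.4,0,0,0,0,0, 0,0.2,0,0,0,0,0, 0,0,0,0,0,0,0, 0,0,0,0,0,0,0, 0,0,0,0,0,0,0, 0,0,0,0,0,0,0]'
python3 - <<'E'
from h import *
import cv2
s=arm.get_state();print(s["eef_pos"],s["eef_rot"],s["opening"],np.abs(s["joint_velocities"]).max())
for n in("scene","wrist"):
    i=arm.get_image(n)[:,:,::-1]
    x,y,w,h={"scene":(200,110,160,150),"wrist":(0,0,512,384)}[n]
    f={"scene":4,"wrist":1.5}[n];cv2.imwrite(f"pics/z{n}10.png",cv2.resize(i[y:y+h,x:x+w],None,fx=f,fy=f,interpolation=cv2.INTER_CUBIC))
E
```

```text
clock: 17.95
eef_pos: [0.5576, 0.0917, 0.2107]
eef_rot: [3.142, -0.0, 0.369]
wrist_force: [-0.1, -0.0, -2.1]
opening: 0.128
[0.55760717 0.09171968 0.21069221] [ 3.14156882e+00 -9.99958746e-05  3.68851854e-01] 0.12768910962338725 0.002075815408703256
```

View pics/zscene10.png

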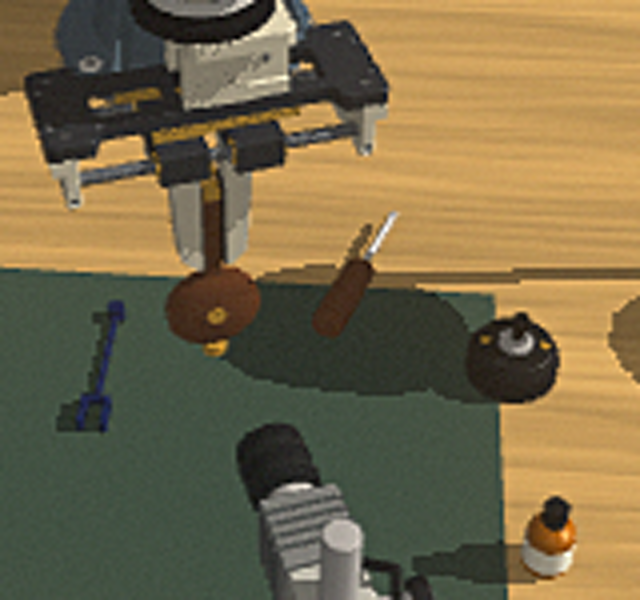

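View pics/zwrist10.png

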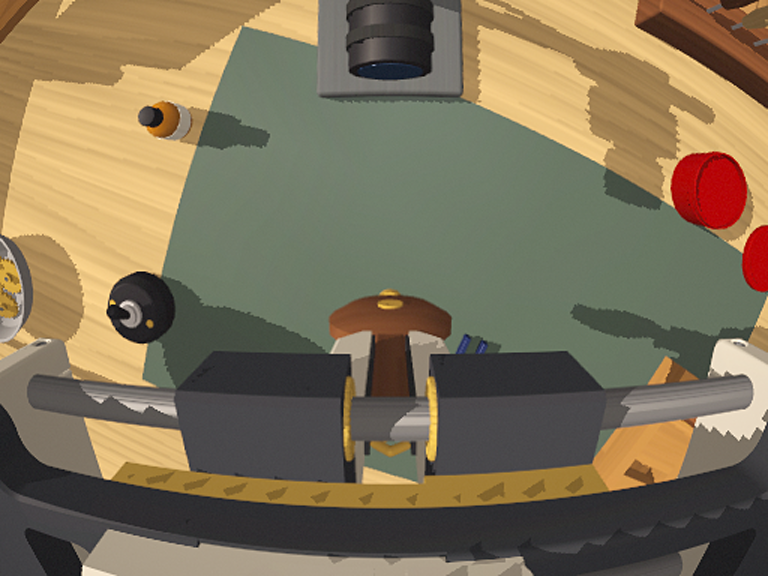

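The lens (390,70) and the disc (330–451, centre 390.5) are in line in the wrist view. The lever is still over to the on side, and the arm is at rest.

Run:
```python
from h import *
s=arm.get_state();print(wpl((390/1.5-.17,66/1.5-.17),s["eef_pos"],s["eef_rot"],.17)-np.array(s["eef_pos"]),s["opening"])
print(arm.hand_in())
```

```text
[ 0.11369681  0.04360188 -0.04068072] 0.12776943414613595
the job is handed in; nothing more can be done
None
```

I switched the lamp on, lifted the larger pendulum out of the near pocket by its rod, and handed the job in with the bob held at the focus point. Nothing told me the verdict.

**Switch:** after the push, the lever tip measured about 14 mm past the pivot. That is a joint angle of about 0.80 rad (0.65 needed), and the last pictures still show it over.

**Force at the stop:** the wrist force rose to about 50 N when the fingertips reached the lever's end stop. I backed off at once. The 40 N limit is for the arm and gripper body, and only the fingertips were touching. It is still the one reading above a stated figure.

**Last checks on the pendulum:**

| Check | Measured | Allowed |
|---|---|---|
| Distance from the lens | about 121 mm | 120 ± 15 mm |
| Sideways offset | about 1 mm | 12 mm |
| Bob height | about 170 mm by arm motion; up to 172 mm from the scene camera | 170 ± 12 mm |
| Face to lens | within about 0.01 rad of square | 0.17 rad |
| Grip height above bob centre | about 60 mm | 35 mm or more |

- **Grip:** it was set to 40 N, with the fingers 11.9 mm apart on the 12 mm rod. The arm was at rest.
- **Rod upright:** I did not measure its tilt directly. The tool is vertical and the rod looked straight in the pictures.
- **Other objects:** those visible in the last pictures had not visibly moved, and no contact with the camera was seen.
- **Disagreement between views:** the first lens estimate, from the top camera, differed from the wrist camera by about 3–5 mm. I used the wrist camera's value.

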